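# Reload the bag clipper

### The arm

A 6-joint arm with a two-finger parallel gripper is mounted at the origin on the work surface. World frame = base frame: x ahead of the robot, y to its left, z up, the work surface at z = 0. Lengths are in mm, angles in degrees, forces in N, time in s.
With the tool pointing down it reaches from about 300 to 850 mm from the base axis. Payload 4.2 kg.
Tool frame: the origin (TCP) lies at the very end of the fingers, on their centre line; the grasp point (between the pads) lies 19 mm behind it; z points along the fingers, y is the line along which they close (so a half turn about z gives the same grasp; the last joint's range is limited). The gripper opens to 91 mm and grips with 3 to 60 N. Pads are 32 mm wide; open, the fingers measure 118 mm over their backs; the gripper's body (76 mm by 178 mm) begins 60 mm behind the grasp point.
Start: joints at [70.703, 18.312, 89.639, -0, 72.044, -1.146], TCP at [179.131, 546.402, 213.976] pointing down, gripper open.
Joint ranges: [-177.97, 177.97], [-48.28, 115.42], [12.27, 149.76], [-77.06, 257.06], [2.81, 150.46], [-146.56, 146.56]. Speed limits (degrees/s): [147.25, 147.25, 180, 180, 180, 180].

### API

Orientations are given as [roll, pitch, yaw] about the fixed x, y, z axes, in that order (R = Rz(yaw) Ry(pitch) Rx(roll)).
In Python, from cell import bot, imaging, job gives the robot as it stands. The module is installed in compiled form; this text tells all that it offers.
- The arm moves only by the tool servo_tool, never from a script. Its argument "deltas" is text: rows parted by semicolons, each of 7 numbers parted by spaces: the turn, a rotation vector about the tool's x, y, z in rad, then the shift along the tool's x, y, z in cm, then the opening, from 0 (shut) to 1 (fully open). A call has 1 to 8 rows; each row is the pose to reach, as a shift and turn from the pose commanded when the call began, along the tool's axes at that moment; what a row does not reach only later rows make up. A row lasts 1/12 s, in which the tool goes at most 41.7 mm and 7.16 degrees, less where a joint would pass 70% of its speed; a pose out of reach is approached as far as the arm can. A call with a gripper value outside its range is refused whole. The fingers move at their own pace and stop on an object; "grip_force" is the grip in N (left out, the last holds). Time passes only in rows, so rows that repeat a pose let the fingers close. It gives the time, the measured TCP pose, the force, the opening and the grip force at its end, in the units of the state.
- bot.sense(): the state, without advancing time (a new reading comes with each control period).
- imaging.read_camera(name): name is "scene" or "top" or "wrist"; returns (picture, depth): 480x640x3 uint8, blue, green, red; 480x640 float32, mm along the optical axis (not along the pixel's ray), 0 where there is no reading.
- imaging.camera_model(name): a dict with "intrinsics" (3x3 intrinsics, pixels), "cam_to_world" (4x4, takes a point from camera to world coordinates). Camera axes: x right, y down, z forward; pixel columns grow to the right and rows downward; lengths in mm; the calibration is good to about 2 mm. A picture is of the moment at which its call begins: read the wrist's pose just before it. camera_model takes no time and is no camera call; for the wrist camera it gives the pose at the moment of the call.
- job.sign_off(): hands the job in; it is judged then, once.
The state is a dict: "time": time; "qpos": joint angles; "joint_velocities": joint speeds; "joint_efforts": joint torques, N m; "tool_pos": TCP position; "ee_rot": TCP orientation; "force": force on the tool from outside, world axes, zero at the start; "moment": the same for the moment, N m; "opening": finger opening in mm; "grip_force": force on a finger pad.
Only numpy, scipy, OpenCV 4.12 (cv2) and the standard library are available. Lean on these libraries where they do the work, as an engineer would, in place of code of your own. Each camera call takes 0.05 s, during which the arm holds its last target. There are 200 camera calls.

### The job

Reload the bench bag clipper: load the full-length strip of clips (not the short used one) into the pulled-out rail, between the black spring follower and the orange nose lip, lying flat down on the channel floor; then push the rail by its blue tab fully home into the head and let go. Do not force anything (never push with more than 30 N), and leave the other things on the table where they are.

Things in the scene. Friction and masses are not known exactly. Their poses are not given: they have to be found in the camera images.
- strip: the full clip strip (all sizes in mm): a straight stick of silver aluminium U-clips with dark lines across it, one rigid piece 120 long (its x) x 18 wide (y) x 38 high (z), about 140 g, standing upright on the table. Origin: centre of its underside. Both ends are alike, so it may go in either way round.
- strip_top (a point): centre of the full strip's top face, 38 above its underside.
- stub: a used-up strip of the same clips, same 18 x 38 section but only 56 long; leave it alone (not moved over 25 mm). Origin: centre of its underside. It stands beside the full strip, and the two may swap places.
- clipper: the bag clipper, fixed to the table: white head 160 long, 120 wide, 150 high (steel anvil on top to 199). Its dark base plate, 12 thick and 110 wide, runs under the rail to 250 in front of the head. Origin: on the table below the middle of the head's front face; x points level into the head, z up. The rail comes out of the front face along -x.
- tunnel (a point): middle of the upper edge (72 above the table) of the 44 wide tunnel in the head's front face, which takes the loaded rail. It clears a seated strip by 4 and blocks one that stands proud on the lip.
- rail (a joint): how far the rail is pulled out, m: 0 fully home, 0.14 fully out (hard stop); starts at 0.128 to 0.14. It stays where it is left; friction about 4 N, so pushing the follower back may first slide the rail out to its stop.
- rail_seat (a point): nominal place of the seated strip's nose: on the channel floor's centreline (30 above the table) at the inner face of the orange nose lip; moves with the rail, axes as the clipper's. The lip crosses the channel at x 0 to 6 from here, 6 high. It is 65 in front of the head with the rail fully out. The channel insert is adjustable: see channel_mid.
- channel_mid (a point): nominal middle of the seated strip's underside, 60 behind rail_seat, axes alike. Floor z=0, 21 wide inside, walls 16 high, flared lead-ins up to z=21 (35 wide over all): keep fingers above z=22. IMPORTANT: lip, walls and follower are one insert, shifted along the rail by up to 10 either way, which these points do not show: find the lip or the follower's stop by feel.
- follower_rest (a point): nominal face of the resting follower (black, red top, 14 thick, 35 high), on the channel floor, 95 behind rail_seat. A spring drives it towards the lip: 4 N at rest, 0.2 N more per mm, 9 N behind a strip. It yields 28.5 towards the tab to a hard stop, 3.5 beyond what the strip needs. Hold the strip level just over the lip, push its tail on the follower to the stop, lower it.
- rail_tab (a point): centre of the outer face (facing away from the head) of the upright blue tab at the rail's outer end: 172 behind rail_seat and 40 above the channel floor. The tab is 10 thick, 50 wide, from 12 below to 58 above the channel floor. Push it towards the head to close the rail.
- tub: empty clear plastic tub 140 x 200 x 90 high, loose; leave alone (not moved over 25 mm). Origin: centre of its underside.
- jar: amber jar with white cap, 70 across, 100 high, loose; leave alone (not moved over 25 mm). Origin: centre of its underside.
- scraper: steel dough scraper with red handle, 120 x 115, 20 high, loose; leave alone (not moved over 25 mm). Origin: under the middle of its blade.
There are look-alikes about, which are no part of the job. What is shaped like the strip but purple is not meant.

How it is judged:
By the outcome, as a careful person would: the job done as asked, in the order asked, and still so for the second after the job is handed in, with the robot touching nothing.
It also fails if it takes over 72 s, if anything falls off the work surface, if the arm or the gripper's body presses on something with over 40 N, if the wrist force passes 120 N, or if a joint passes its speed limit or range.

## Working session

There is one attempt and no reset: what is moved stays moved. The work goes in short steps, Python scripts to look and compute and a tool call to move; the robot and the scene stay as the last step left them, time stands still between calls to the robot, and variables do not carry over. Pictures are saved under pics/ and viewed, at most 10 in all, crops included, and the job is handed in when it is done.

Besides the shell and the picture viewer there is one more tool, called in YAML: its name, and indented under it one key for each argument. servo_tool: Moves the arm, as the interface text tells. Its arguments: {"type":"object","properties":{"deltas":{"type":"string"},"grip_force":{"type":"number"}},"required":["deltas"]}

```bash
mkdir -p pics
python3 - <<'E'
from cell import bot, imaging, job
import cv2,numpy as np
s=bot.sense();print({k:np.round(v,2).tolist() for k,v in s.items()})
for n in("top","scene"):
    p,d=imaging.read_camera(n);m=imaging.camera_model(n)
    cv2.imwrite(f"pics/{n}0.png",p);np.savez(f"{n}0.npz",p=p,d=d,K=m["intrinsics"],T=m["cam_to_world"])
    print(np.round(m["intrinsics"],1).tolist(),np.round(m["cam_to_world"],3).tolist())
E
```

```text
{'time': 0.0, 'qpos': [70.7, 18.35, 89.71, -0.0, 72.05, -1.15], 'joint_velocities': [0.04, 0.03, -0.02, -0.1, 0.11, 0.02], 'joint_efforts': [-0.0, -41.24, -23.2, 0.07, 0.05, -0.0], 'tool_pos': [178.96, 545.9, 213.12], 'ee_rot': [-179.9, -0.0, 161.85], 'force': [-0.03, -0.37, -0.21], 'moment': [-0.02, -0.01, -0.01], 'grip_force': 0.0, 'opening': 91.22}
[[495.4, 0.0, 316.6], [0.0, 495.4, 246.6], [0.0, 0.0, 1.0]] [[-0.006, -0.985, 0.174, 356.746], [-0.999, -0.0, -0.034, -93.472], [0.034, -0.175, -0.984, 1211.722], [0.0, 0.0, 0.0, 1.0]]
[[569.4, 0.0, 326.0], [0.0, 569.4, 245.1], [0.0, 0.0, 1.0]] [[0.729, 0.565, -0.385, 1047.363], [0.684, -0.589, 0.43, -637.253], [0.016, -0.577, -0.816, 1063.88], [0.0, 0.0, 0.0, 1.0]]
```

View pics/top0.png

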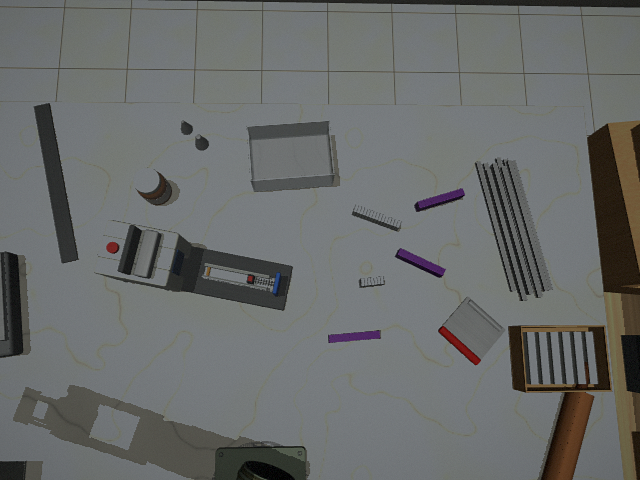

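View pics/scene0.png

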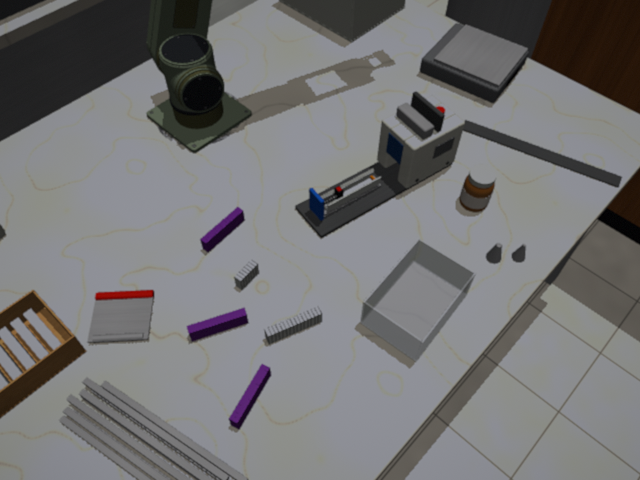

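Top view: full-length strip at about (376,217), short stub at (372,282), three purple decoys at (439,199), (420,262) and (354,337). The long bars at (515,230) are too long to be the strip. The clipper head is at (145,252), its rail runs to the blue tab at (277,283), red follower top at (250,279), lip at (207,271). The silver piece about 50 px long at (376,217) fits the 120 mm strip. I'll confirm that in a crop and measure.

```bash
cat > h.py <<'E'
import numpy as np,cv2
def load(f):
    z=np.load(f);return z['p'],z['d'],z['K'],z['T']
def cloud(d,K,T):
    v,u=np.indices(d.shape);x=np.stack([(u-K[0,2])/K[0,0]*d,(v-K[1,2])/K[1,1]*d,d],-1)
    return x@T[:3,:3].T+T[:3,3]
def rayplane(uv,K,T,z):
    uv=np.atleast_2d(uv).astype(float);r=np.c_[(uv-[K[0,2],K[1,2]])/[K[0,0],K[1,1]],np.ones(len(uv))]@T[:3,:3].T
    return T[:3,3]+r*((z-T[2,3])/r[:,2])[:,None]
def rect(pts):
    (c,s,a)=cv2.minAreaRect(pts[:,:2].astype(np.float32))
    if s[0]<s[1]: s=s[::-1];a+=90
    return np.round(c,1),np.round(s,1),round((a+90)%180-90,1)
E
python3 - <<'E'
from h import *
rois=dict(top=dict(strip=(345,195,410,240),stub=(352,268,392,297)),scene=dict(strip=(255,300,330,350),stub=(228,255,265,296)))
for n in rois:
    p,d,K,T=load(n+'0.npz');P=cloud(d,K,T)
    print(n,'zero depth',(d==0).mean(), 'table z',np.median(P[300:330,200:300,2]) if n=='top' else np.median(P[360:400,300:340,2]))
    for k,(a,b,c,e) in rois[n].items():
        q=P[b:e,a:c].reshape(-1,3)
        m=(q[:,2]>28)&(q[:,2]<50);print(k,m.sum(),'top z',np.median(q[m,2]),rect(q[m]))
    hsv=cv2.cvtColor(p,cv2.COLOR_BGR2HSV);H,S,V=cv2.split(hsv)
    roi=np.zeros(H.shape,bool)
    if n=='top': roi[230:315,90:300]=1
    else: roi[80:240,290:470]=1
    for c,m in dict(blue=(abs(H.astype(int)-110)<14)&(S>120),red=((H<6)|(H>174))&(S>120),orange=(H>8)&(H<22)&(S>120)).items():
        nn,l,st,ce=cv2.connectedComponentsWithStats((m&roi).astype(np.uint8))
        for i in range(1,nn):
            if st[i,4]>3: 
                q=P[l==i];print(c,st[i].tolist(),np.round(ce[i]),'z',np.round(np.percentile(q[:,2],[5,50,95])),'med',np.round(np.median(q,0),1), rect(q[q[:,2]>np.percentile(q[:,2],95)-8]))
p=cv2.imread('pics/top0.png');s=cv2.imread('pics/scene0.png')
a=cv2.resize(p[180:310,180:420],(720,390),interpolation=3);b=cv2.resize(s[150:345,180:420],None,fx=1,fy=1)
cv2.imwrite('pics/crop.png',a)
E
```

```text
top zero depth 0.003912760416666667 table z -1.1909063904090544
strip 390 top z 36.47616337429372 (array([ 641.3, -281.5]), array([119.1,  19.9]), 69.1)
stub 183 top z 37.05633867415304 (array([ 482.3, -266.2]), array([57.2, 18.6]), -83.8)
blue [177, 250, 2, 3, 4] [177. 251.] z [128. 131. 132.] med [538.6 175.5 130.6] (array([538.4, 175. ]), array([4.3, 1.3]), -0.5)
blue [273, 272, 8, 22, 99] [276. 283.] z [71. 86. 90.] med [472.1 -39.6  85.8] (array([423.2, -56.3]), array([149.9,  27.3]), 18.9)
red [107, 242, 12, 11, 105] [112. 247.] z [152. 156. 160.] med [542.7 306.9 155.8] (array([543.1, 307. ]), array([22.5, 22. ]), -80.6)
red [248, 276, 5, 6, 24] [250. 278.] z [61. 64. 67.] med [486.3  21.9  64.2] (array([421.8, -31.4]), array([179.4,  12.9]), 39.6)
orange [206, 267, 5, 9, 22] [208. 271.] z [30. 33. 37.] med [506.7 124.5  33.5] (array([506.8, 125.2]), array([19.3,  5.8]), -10.8)
scene zero depth 0.004016927083333333 table z 0.5403162130708097
strip 606 top z 37.89439593033933 (array([ 644.8, -279.7]), array([120.5,  22. ]), 68.5)
stub 250 top z 37.772931588559004 (array([ 486.2
[... 271 characters left out ...]
-325.2]), array([847.4,  28.7]), -45.5)
red [436, 107, 9, 6, 35] [441. 109.] z [155. 159. 197.] med [547.7 311.6 159.2] (array([570.6, 264.8]), array([12.8,  1.9]), -37.6)
red [335, 186, 7, 6, 30] [338. 189.] z [62. 66. 69.] med [487.1  24.   66.2] (array([487.8,  23.5]), array([20.1, 11. ]), -26.3)
orange [370, 175, 5, 4, 14] [372. 177.] z [32. 36. 39.] med [503.4 128.4  35.6] (array([503.8, 128.7]), array([13.5,  6.5]), -22.9)
orange [464, 177, 6, 17, 68] [467. 185.] z [57. 70. 79.] med [698.1 236.5  69.9] (array([ 872. , -189.9]), array([960.9,  12.7]), -67.8)
orange [461, 202, 9, 8, 20] [465. 206.] z [ 5. 10. 15.] med [713.1 230.9   9.7] (array([711.7, 230.8]), array([25.1,  5. ]), -2.5)
```

View pics/crop.png

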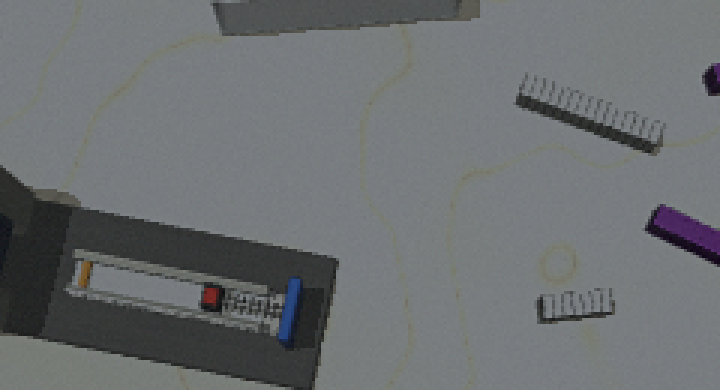

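The crop confirms it: the long strip of about 120 mm, with silver clips, is at crop (590,112), which is full-image (376,217). The stub is at crop (575,305). In the rail, the lip is at crop (84,272), the follower at (211,297) and the tab at (290,311). Next I'll raise the arm and move it over the rail.

```bash
cat >> h.py <<'E'
from scipy.spatial.transform import Rotation as R
def delta(cur,eul,tgt,yaw,pitch=0):
    A=R.from_euler('xyz',eul,degrees=True);B=R.from_euler('xyz',[180,pitch,yaw],degrees=True)
    r=(A.inv()*B).as_rotvec();t=A.inv().apply(np.subtract(tgt,cur))/10
    return np.round(np.r_[r,t],3).tolist()
def go(*tgt,yaw):
    from cell import bot
    s=bot.sense();print(delta(s['tool_pos'],s['ee_rot'],tgt,yaw),'from',np.round(s['tool_pos'],1),np.round(s['ee_rot'],2),round(s['time'],2))
E
python3 - <<'E'
from h import *
import json
from cell import imaging
go(179,546,340,yaw=161.85);go(480,-20,340,yaw=79)
m=imaging.camera_model('wrist');print(m['intrinsics'].round(1).tolist(),m['cam_to_world'].round(3).tolist())
E
```

```text
[-0.002, -0.0, -0.0, -0.002, -0.017, -12.678] from [179.  546.  213.2] [-179.91   -0.    161.85] 0.1
[-0.001, 0.001, 1.446, -46.236, -44.424, -12.611] from [179.  546.  213.2] [-179.91   -0.    161.85] 0.1
[[382.5, 0.0, 314.7], [0.0, 382.5, 240.2], [0.0, 0.0, 1.0]] [[0.312, 0.921, 0.234, 111.528], [0.95, -0.302, -0.078, 568.331], [-0.001, 0.247, -0.969, 383.221], [0.0, 0.0, 0.0, 1.0]]
```

servo_tool:
  deltas: "0 0 0 0 0 -3.5 1;0 0 0 0 0 -7 1;0 0 0 0 0 -11 1;0 0 0.12 0 0 -12.6 1;0 0 0.5 -20 -18 -12.6 1;0 0 0.5 -20 -18 -12.6 1;0 0 0.5 -20 -18 -12.6 1;0 0 0.6 -20 -18 -12.6 1"

```text
time: 0.77
tool_pos: [262.4, 400.1, 339.5]
ee_rot: [-180.0, 0.0, 127.2]
force: [0.5, 0.3, -0.1]
opening: 91.2
grip_force: 0.0
```

Run:
```python
from h import *
go(493,80,300,yaw=79)
```

```text
[-0.0, 0.001, 0.841, -39.44, -0.989, 3.97] from [262.4 400.1 339.5] [-1.7997e+02  3.0000e-02  1.2721e+02] 0.77
```

servo_tool:
  deltas: "0 0 0.84 -39.4 -1 1 1;0 0 0.84 -39.4 -1 1 1;0 0 0.84 -39.4 -1 1 1;0 0 0.84 -39.4 -1 1 1;0 0 0.84 -39.4 -1 2 1;0 0 0.84 -39.4 -1 4 1;0 0 0.84 -39.4 -1 4 1;0 0 0.84 -39.4 -1 4 1"

```text
time: 1.43
tool_pos: [457.5, 131.9, 310.6]
ee_rot: [-180.0, -0.0, 79.1]
force: [0.6, 1.8, 0.2]
opening: 91.6
grip_force: 0.0
```

servo_tool:
  deltas: "0 0 0 0 0 0 1;0 0 0 0 0 0 1"

```text
time: 1.6
tool_pos: [457.3, 132.2, 310.0]
ee_rot: [-179.9, 0.0, 79.1]
force: [0.1, 0.4, -0.6]
opening: 91.3
grip_force: 0.0
```

```bash
cat >> h.py <<'E'
def shot(name):
    from cell import bot,imaging
    s=bot.sense();m=imaging.camera_model('wrist');p,d=imaging.read_camera('wrist')
    cv2.imwrite(f'pics/{name}.png',p);np.savez(name+'.npz',p=p,d=d,K=m["intrinsics"],T=m["cam_to_world"])
    print(np.round(s['tool_pos'],1),np.round(s['ee_rot'],2),s['time'])
E
python3 -c "
from h import *
shot('w1')"
```

```text
[457.3 132.2 310. ] [-1.7986e+02  4.0000e-02  7.9100e+01] 1.6
```

View pics/w1.png

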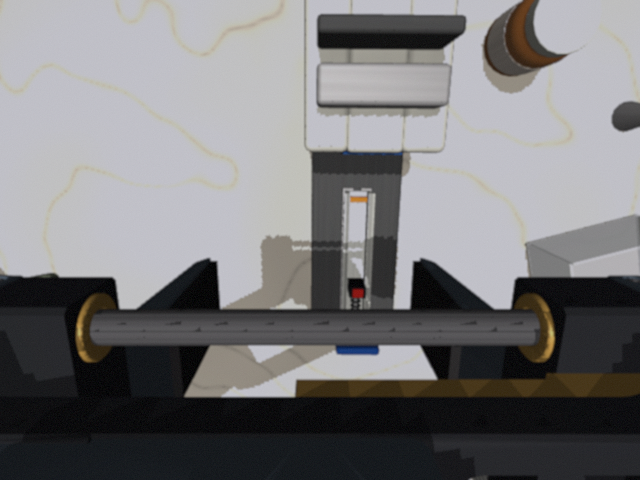

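The wrist view shows the lip at (358,199), the red follower at (357,292) and the blue tab at (357,350), partly behind the gripper. I'll back up and look again unobstructed.

servo_tool:
  deltas: "0 0 0 -4 0 1 1;0 0 0 -8 -0.5 2 1;0 0 0 -12 -1 3 1;0 0 0 -13 -1 4 1;0 0 0 -13 -1 4 1;0 0 0 -13 -1 4 1"

```text
time: 2.15
tool_pos: [422.9, 9.2, 271.3]
ee_rot: [180.0, -0.1, 79.4]
force: [-0.2, -0.2, 0.0]
opening: 91.5
grip_force: 0.0
```

```bash
python3 -c "
from h import *
shot('w2')
p,d,K,T=load('w2.npz')
H,S,V=[x.astype(int) for x in cv2.split(cv2.cvtColor(p,cv2.COLOR_BGR2HSV))]
for c,m,z in (('blue',(abs(H-110)<14)&(S>120),88),('red',((H<6)|(H>174))&(S>120),65),('orange',(H>8)&(H<22)&(S>120),36)):
    n,l,st,ce=cv2.connectedComponentsWithStats(m.astype(np.uint8))
    for i in range(1,n):
        if st[i,4]>15 and st[i,1]<290: 
            v,u=np.where(l==i);q=rayplane(np.c_[u,v],K,T,z);dd=cloud(d,K,T)[l==i]
            print(c,st[i].tolist(),ce[i].round(1),'plane',z,rect(q),'depth z',np.percentile(dd[:,2],[5,50,95]).round(1),np.median(dd,0).round(1))
"
```

```text
[422.9   9.2 271.3] [ 1.7999e+02 -7.0000e-02  7.9370e+01] 2.15
blue [358, 0, 60, 2, 115] [387.7   0.5] plane 88 (array([513.6, 178.3]), array([48.5,  0.7]), -10.7) depth z [74.6 77.2 79.4] [516.2 181.3  77.2]
blue [345, 235, 57, 24, 1065] [371.9 247.8] plane 88 (array([471.1, -27. ]), array([54.2, 22.8]), -10.6) depth z [32.7 77.2 87.9] [470.6 -32.9  77.2]
red [368, 181, 16, 13, 183] [375.7 186.9] plane 65 (array([484.7,  25.7]), array([14.6, 11.7]), -10.6) depth z [63.4 65.3 67. ] [484.8  25.8  65.3]
orange [368, 75, 20, 7, 115] [377.5  77.8] plane 36 (array([506.2, 127.5]), array([18.9,  5.5]), -10.7) depth z [33.9 35.2 36.7] [505.8 127.7  35.2]
```

View pics/w2.png

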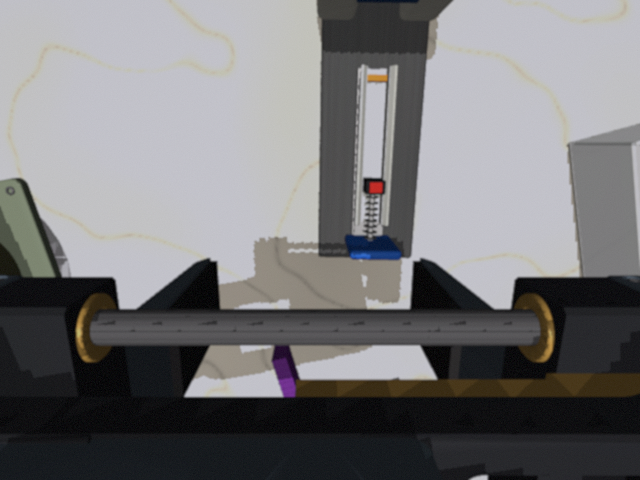

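```bash
python3 -c "
from h import *
p,d,K,T=load('w2.npz')
V=cv2.cvtColor(p,cv2.COLOR_BGR2GRAY)
print([ (v,V[v,315:435:2].tolist()) for v in (120,)])
L=[];Rr=[];A=[];B=[]
for v in range(70,225,3):
    r=V[v].astype(float);dr=np.diff(r)
    L.append((300+np.argmin(dr[300:345])+.5,v));Rr.append((395+np.argmax(dr[395:445])+.5,v))
    A.append((345+np.argmax(dr[345:368])+.5,v));B.append((380+np.argmin(dr[380:400])+.5,v))
for n,E,z in(('plateL',L,12),('plateR',Rr,12),('wallL',A,51),('wallR',B,51)):
    q=rayplane(np.array(E),K,T,z)[:,:2].astype(np.float32)
    f=cv2.fitLine(q,cv2.DIST_HUBER,0,.01,.01).ravel()
    a=np.degrees(np.arctan2(f[1],f[0]))%180;nrm=np.array([-f[1],f[0]]);res=abs((q-f[2:])@nrm)
    x80=f[2]+(75-f[3])*f[0]/f[1]
    print(n,round(a,2),'x at y75',round(x80,1),'res',res.mean().round(2))
"
```

```text
[(120, [191, 195, 178, 81, 78, 81, 76, 79, 80, 77, 77, 78, 79, 77, 79, 77, 78, 80, 80, 76, 96, 135, 152, 175, 147, 184, 194, 195, 195, 195, 195, 195, 194, 196, 176, 86, 154, 164, 164, 176, 95, 76, 77, 76, 74, 78, 78, 77, 76, 78, 77, 74, 71, 118, 194, 195, 196, 195, 195, 194])]
plateL 78.61 x at y75 438.6 res 0.26
plateR 78.63 x at y75 549.4 res 0.27
wallL 79.13 x at y75 476.2 res 1.38
wallR 84.05 x at y75 504.0 res 2.87
```

Plate edges give a rail yaw of 78.6° with the centreline at x≈494.8 at y=75. The lip inner face is at about (505.5,124.7), and lip to follower measures about 94 (95 expected). Now to the strip.

```bash
python3 -c "
from h import *
go(643,-280.5,120,yaw=68.8)"
```

```text
[0.001, -0.001, 0.186, -24.507, 26.881, 15.166] from [423.5   9.5 271.7] [ 1.7993e+02 -8.0000e-02  7.9430e+01] 2.2
```

servo_tool:
  deltas: "0 0 0.02 -3 3 1.5 0.6;0 0 0.186 -24.5 26.9 15.1 0.6;0 0 0.186 -24.5 26.9 15.1 0.6;0 0 0.186 -24.5 26.9 15.1 0.6;0 0 0.186 -24.5 26.9 15.1 0.6;0 0 0.186 -24.5 26.9 15.1 0.6;0 0 0.186 -24.5 26.9 15.1 0.6;0 0 0.186 -24.5 26.9 15.1 0.6"

```text
time: 2.87
tool_pos: [611.2, -237.4, 143.2]
ee_rot: [179.9, -0.1, 68.8]
force: [1.0, 0.0, 0.7]
opening: 54.5
grip_force: 0.0
```

servo_tool:
  deltas: "0 0 0 0 0 0 0.6"

```text
time: 2.95
tool_pos: [612.1, -240.7, 138.6]
ee_rot: [-179.9, 0.1, 68.7]
force: [-0.6, 0.3, 0.5]
opening: 54.9
grip_force: 0.0
```

```bash
python3 -c "
from h import *
go(643,-280.5,60,yaw=68.8)"
```

```text
[-0.002, 0.001, -0.002, -2.577, 4.343, 7.857] from [ 612.1 -240.7  138.6] [-1.799e+02  6.000e-02  6.867e+01] 2.95
```

servo_tool:
  deltas: "0 0 0 -2.6 4.3 4 0.6;0 0 0 -2.6 4.3 7.8 0.6;0 0 0 -2.6 4.3 7.8 0.6;0 0 0 -2.6 4.3 7.8 0.6;0 0 0 -2.6 4.3 7.8 0.6"

```text
time: 3.37
tool_pos: [639.2, -275.9, 65.7]
ee_rot: [-179.9, -0.0, 68.8]
force: [-0.1, -0.9, 0.2]
opening: 54.4
grip_force: 0.0
```

```bash
python3 -c "
from h import *
go(643,-280.5,23.5,yaw=68.8)"
```

```text
[-0.002, -0.001, -0.0, -0.29, 0.527, 4.218] from [ 639.2 -275.9   65.7] [-1.7991e+02 -4.0000e-02  6.8780e+01] 3.37
```

servo_tool:
  deltas: "0 0 0 -0.3 0.5 2 0.6;0 0 0 -0.3 0.5 3 0.6;0 0 0 -0.3 0.5 3 0.6;0 0 0 -0.3 0.5 3 0.6"

```text
time: 3.7
tool_pos: [642.4, -281.6, 36.9]
ee_rot: [180.0, -0.0, 68.7]
force: [0.4, 0.6, 0.7]
opening: 54.8
grip_force: 0.0
```

```bash
python3 -c "
from h import *
go(643,-280.5,23.5,yaw=68.8)"
```

```text
[0.0, -0.0, -0.001, 0.122, 0.02, 1.336] from [ 642.4 -281.6   36.9] [ 1.7998e+02 -2.0000e-02  6.8730e+01] 3.7
```

servo_tool:
  deltas: "0 0 0 0.1 0 0.7 0.6;0 0 0 0.1 0 1.3 0.6;0 0 0 0.1 0 1.3 0.6;0 0 0 0.1 0 1.3 0.6"

```text
time: 4.03
tool_pos: [642.4, -281.3, 22.4]
ee_rot: [-180.0, -0.0, 68.7]
force: [1.1, 0.3, -0.0]
opening: 54.9
grip_force: 0.0
```

servo_tool:
  deltas: "0 0 0 0 0 0 0.1;0 0 0 0 0 0 0.1;0 0 0 0 0 0 0.1;0 0 0 0 0 0 0.1;0 0 0 0 0 0 0.1;0 0 0 0 0 0 0.1;0 0 0 0 0 0 0.1;0 0 0 0 0 0 0.1"
  grip_force: 40

```text
time: 4.7
tool_pos: [642.6, -281.5, 22.7]
ee_rot: [-180.0, -0.0, 68.7]
force: [-0.8, -0.9, 0.3]
opening: 18.0
grip_force: 39.8
```

servo_tool:
  deltas: "0 0 0 0 0 -2 0.1;0 0 0 0 0 -5 0.1;0 0 0 0 0 -9 0.1;0 0 0 0 0 -12 0.1;0 0 0 0 0 -12.8 0.1;0 0 0 0 0 -12.8 0.1"

```text
time: 5.2
tool_pos: [644.2, -282.2, 153.9]
ee_rot: [179.6, 0.0, 68.7]
force: [1.2, 0.5, -2.3]
opening: 17.6
grip_force: 39.8
```

```bash
python3 -c "
from h import *
go(498.9,95.3,150,yaw=78.6)"
```

```text
[0.006, 0.001, -0.173, 29.89, -27.261, 0.206] from [ 644.2 -282.2  153.9] [1.7964e+02 1.0000e-02 6.8680e+01] 5.2
```

servo_tool:
  deltas: "0 0 -0.02 2.5 -2.3 0 0.1;0 0 -0.173 29.9 -27.3 0 0.1;0 0 -0.173 29.9 -27.3 0 0.1;0 0 -0.173 29.9 -27.3 0 0.1;0 0 -0.173 29.9 -27.3 0 0.1;0 0 -0.173 29.9 -27.3 0 0.1;0 0 -0.173 29.9 -27.3 0 0.1;0 0 -0.173 29.9 -27.3 0 0.1"

```text
time: 5.87
tool_pos: [522.8, 23.8, 148.1]
ee_rot: [-179.7, 0.0, 78.6]
force: [0.4, -0.2, -0.9]
opening: 17.6
grip_force: 39.8
```

servo_tool:
  deltas: "0 0 0 0 0 0 0.1;0 0 0 0 0 0 0.1"

```text
time: 6.03
tool_pos: [523.3, 24.0, 148.6]
ee_rot: [-179.8, 0.1, 78.8]
force: [0.2, -0.8, -1.2]
opening: 18.1
grip_force: 39.8
```

```bash
python3 -c "
from h import *
go(498.9,95.3,100,yaw=78.6)"
```

```text
[-0.004, 0.001, 0.004, 6.523, -3.757, 4.871] from [523.3  24.  148.6] [-1.7976e+02  6.0000e-02  7.8830e+01] 6.03
```

servo_tool:
  deltas: "0 0 0.002 3 -2 0 0.1;0 0 0.004 6 -3.8 0 0.1;0 0 0.004 6.5 -3.8 0 0.1;0 0 0.004 6.5 -3.8 2 0.1;0 0 0.004 6.5 -3.8 4.9 0.1;0 0 0.004 6.5 -3.8 4.9 0.1;0 0 0.004 6.5 -3.8 4.9 0.1"

```text
time: 6.62
tool_pos: [500.1, 92.2, 99.8]
ee_rot: [-179.7, 0.1, 78.3]
force: [0.2, 0.2, -0.7]
opening: 17.8
grip_force: 39.8
```

```bash
python3 -c "
from h import *
go(498.9,95.3,100,yaw=78.6)
shot('w3')
import cell
p,d=cell.imaging.read_camera('scene');cv2.imwrite('pics/s3.png',cv2.resize(p[80:260,280:480],None,fx=3,fy=3,interpolation=3))
"
```

```text
[-0.005, 0.002, -0.005, 0.279, -0.179, -0.015] from [500.1  92.2  99.8] [-1.7973e+02  1.2000e-01  7.8310e+01] 6.62
[500.1  92.2  99.8] [-1.7973e+02  1.2000e-01  7.8310e+01] 6.6167
```

View pics/w3.png

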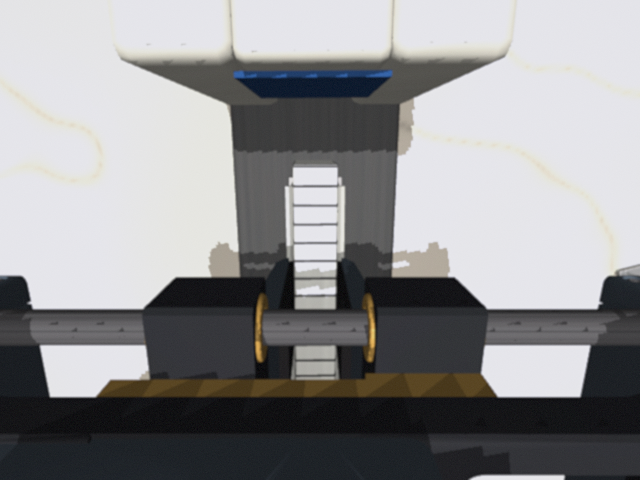

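View pics/s3.png

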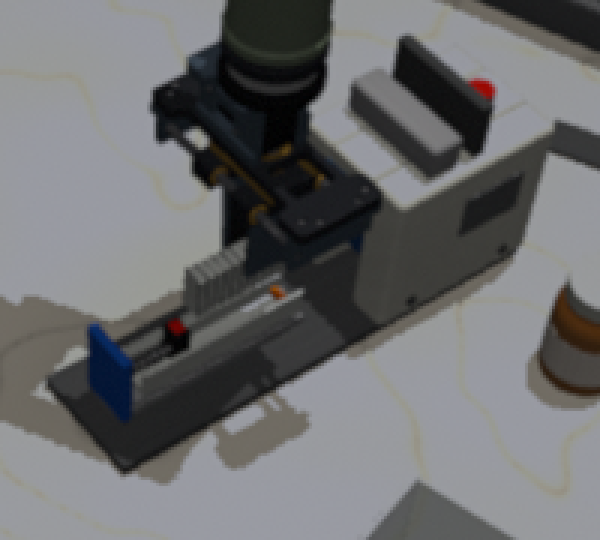

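The wrist view shows the strip centred (u 293–338) between the rail walls (u 287–343), with its nose edge near v=165. In the scene crop the strip hangs level above the channel, ahead of the follower at (177,335), which is still clear. Next I'll check the nose position along the axis.

```bash
python3 -c "
from h import *
p,d,K,T=load('w3.npz');C=cloud(d,K,T)
print(cv2.cvtColor(p,cv2.COLOR_BGR2GRAY)[155:215:2,316].tolist())
print(C[155:215:4,316].round(0).tolist())
e=np.array([np.cos(np.radians(78.6)),np.sin(np.radians(78.6))])
for v in(165,):
    q=rayplane((316,v),K,T,115)[0,:2];print(v,q,'from TCP',(q-[500.1,92.2])@e,'vs lip',(q-[505.5,124.7])@e)
print('tcp vs lip',(np.array([500.1,92.2])-[505.5,124.7])@e)
go(499,95.3,85,yaw=78.6)
"
```

```text
[96, 97, 99, 104, 108, 133, 176, 233, 231, 231, 230, 230, 230, 230, 230, 144, 175, 232, 230, 231, 230, 231, 232, 232, 223, 135, 209, 231, 231, 231]
[[511.0, 153.0, 11.0], [511.0, 150.0, 11.0], [511.0, 152.0, 105.0], [511.0, 151.0, 115.0], [511.0, 150.0, 115.0], [511.0, 148.0, 115.0], [510.0, 147.0, 115.0], [510.0, 145.0, 115.0], [510.0, 144.0, 114.0], [509.0, 142.0, 115.0], [509.0, 141.0, 115.0], [509.0, 139.0, 115.0], [508.0, 137.0, 114.0], [508.0, 136.0, 114.0], [508.0, 134.0, 115.0]]
165 [511.44833392 152.23977626] from TCP 61.098343503145855 vs lip 28.172180689892617
tcp vs lip -32.926162813253235
[0.001, -0.0, -0.005, 0.184, -0.36, 1.718] from [502.1  92.8 102.2] [ 1.7995e+02 -1.0000e-02  7.8300e+01] 6.72
```

servo_tool:
  deltas: "0 0 0 0.6 0 0.5 0.1;0 0 0 0.6 0 0.5 0.1;0 0 0 0.6 0 0.5 0.1;0 0 0 0.6 0 0.5 0.1"

```text
time: 7.05
tool_pos: [502.7, 99.5, 97.2]
ee_rot: [180.0, -0.0, 78.4]
force: [-0.4, 0.8, -1.6]
opening: 17.5
grip_force: 39.8
```

```bash
python3 -c "
from h import *
go(500,99.2,85,yaw=78.6)
shot('w4')
go(500,99.2,85,yaw=78.6)
p,d,K,T=load('w4.npz');V=cv2.cvtColor(p,cv2.COLOR_BGR2GRAY)
C=cloud(d,K,T)
for v in range(160,250,12): print(v,V[v,280:352:2].tolist())
hd=C[150:250,225:405].reshape(-1,3)
m=(hd[:,2]>46)&(hd[:,2]<54);q=hd[m]
nrm=np.array([np.sin(np.radians(78.6)),-np.cos(np.radians(78.6))])
for lo,hi in((40,54),(110,118),(8,14)):
  q=hd[(hd[:,2]>lo)&(hd[:,2]<hi)]; l=(q[:,:2]-[494.8,75])@nrm; print(lo,len(l),np.percentile(l,[1,50,99]).round(1))
"
```

```text
[0.001, -0.0, -0.004, -0.081, -0.255, 1.216] from [502.7  99.5  97.2] [ 1.7995e+02 -2.0000e-02  7.8390e+01] 7.05
[502.7  99.5  97.2] [ 1.7995e+02 -2.0000e-02  7.8390e+01] 7.05
[0.001, -0.0, -0.004, -0.073, -0.249, 1.211] from [502.6  99.4  97.1] [ 1.7996e+02 -2.0000e-02  7.8380e+01] 7.1
160 [60, 61, 59, 60, 60, 63, 64, 62, 87, 93, 92, 94, 93, 93, 93, 93, 93, 92, 93, 93, 93, 92, 94, 91, 94, 93, 74, 59, 60, 59, 59, 61, 63, 61, 63, 62]
172 [99, 99, 97, 95, 95, 94, 138, 231, 232, 232, 232, 232, 232, 233, 232, 232, 232, 232, 231, 232, 232, 233, 232, 232, 231, 232, 232, 232, 227, 118, 94, 95, 98, 98, 98, 96]
184 [97, 99, 98, 96, 94, 97, 122, 204, 217, 219, 217, 215, 210, 207, 207, 204, 207, 206, 206, 206, 205, 206, 205, 207, 207, 207, 207, 207, 191, 101, 96, 96, 99, 98, 98, 95]
196 [97, 98, 96, 147, 198, 126, 118, 218, 232, 232, 233, 231, 232, 233, 232, 232, 231, 232, 232, 232, 233, 232, 231, 232, 232, 231, 232, 232, 225, 189, 107, 95, 98, 98, 98, 97]
208 [97, 144, 233, 212, 178, 176, 175, 218, 232, 232, 231, 231, 231, 231, 232, 232, 231, 232, 231, 231, 231, 232, 232, 231, 231, 232, 231, 232, 221, 209, 231, 176, 98, 96, 98, 97]
220 [97, 130, 227, 220, 180, 179, 165, 209, 234, 233, 233, 233, 232, 232, 233, 232, 232, 233, 233, 232, 232, 233, 233, 233, 233, 234, 233, 234, 216, 214, 232, 177, 98, 96, 99, 97]
232 [97, 120, 221, 228, 184, 180, 172, 215, 233, 232, 231, 232, 232, 232, 232, 232, 231, 231, 232, 232, 233, 232, 232, 232, 232, 232, 232, 233, 204, 212, 232, 169, 95, 99, 98, 96]
244 [72, 100, 213, 230, 189, 181, 174, 169, 184, 183, 184, 185, 185, 194, 194, 195, 195, 196, 196, 196, 196, 196, 195, 196, 196, 195, 195, 195, 166, 212, 229, 147, 84, 83, 69, 66]
40 749 [-17.1 -13.   16.7]
110 3759 [-7.4  1.5 10.3]
8 11382 [-53.9  -3.   53.5]
```

servo_tool:
  deltas: "0 0 -0.004 0 -0.18 1 0.1;0 0 -0.004 0 -0.18 2.2 0.1;0 0 -0.004 0 -0.18 2.2 0.1;0 0 -0.004 0 -0.18 2.8 0.1;0 0 -0.004 0 -0.18 3.6 0.1;0 0 -0.004 0 -0.18 3.6 0.1;0 0 -0.004 0 -0.18 3.6 0.1;0 0 -0.004 0 -0.18 3.6 0.1"

```text
time: 7.77
tool_pos: [500.7, 99.8, 60.9]
ee_rot: [180.0, -0.0, 78.6]
force: [0.1, -0.2, -0.8]
opening: 17.8
grip_force: 39.8
```

servo_tool:
  deltas: "0 0 0 -0.3 0 0 0.1;0 0 0 -0.6 0 0 0.1;0 0 0 -0.9 0 0 0.1;0 0 0 -1.2 0 0 0.1;0 0 0 -1.5 0 0 0.1;0 0 0 -1.8 0 0 0.1;0 0 0 -2 0 0 0.1;0 0 0 -2 0 0 0.1"

```text
time: 8.43
tool_pos: [496.7, 80.1, 60.9]
ee_rot: [180.0, -0.0, 78.6]
force: [1.3, 4.3, 0.2]
opening: 17.5
grip_force: 39.8
```

servo_tool:
  deltas: "0 0 0 -0.2 0 0 0.1;0 0 0 -0.4 0 0 0.1;0 0 0 -0.6 0 0 0.1;0 0 0 -0.8 0 0 0.1;0 0 0 -1 0 0 0.1;0 0 0 -1 0 0 0.1"

```text
time: 8.93
tool_pos: [494.9, 70.8, 60.9]
ee_rot: [180.0, -0.1, 78.6]
force: [0.5, 6.3, -0.1]
opening: 17.5
grip_force: 39.8
```

servo_tool:
  deltas: "0 0 0 -0.2 0 0 0.1;0 0 0 -0.4 0 0 0.1;0 0 0 -0.6 0 0 0.1;0 0 0 -0.8 0 0 0.1;0 0 0 -1 0 0 0.1;0 0 0 -1 0 0 0.1"

```text
time: 9.43
tool_pos: [493.1, 61.5, 61.0]
ee_rot: [180.0, -0.1, 78.5]
force: [-0.4, 8.1, 0.4]
opening: 17.7
grip_force: 39.8
```

servo_tool:
  deltas: "0 0 0 -0.1 0 0 0.1;0 0 0 -0.2 0 0 0.1;0 0 0 -0.3 0 0 0.1;0 0 0 -0.3 0 0 0.1"

```text
time: 9.77
tool_pos: [492.6, 58.9, 61.0]
ee_rot: [180.0, -0.2, 78.5]
force: [0.5, 8.3, 0.2]
opening: 17.4
grip_force: 39.8
```

servo_tool:
  deltas: "0 0 0 -0.1 0 0 0.1;0 0 0 -0.2 0 0 0.1;0 0 0 -0.3 0 0 0.1;0 0 0 -0.3 0 0 0.1"

```text
time: 10.1
tool_pos: [492.0, 56.1, 61.0]
ee_rot: [180.0, -0.2, 78.5]
force: [-0.6, 8.8, 0.3]
opening: 17.7
grip_force: 39.8
```

servo_tool:
  deltas: "0 0 0 -0.1 0 0 0.1;0 0 0 -0.15 0 0 0.1;0 0 0 -0.15 0 0 0.1"

```text
time: 10.35
tool_pos: [491.8, 54.8, 61.1]
ee_rot: [180.0, -0.2, 78.5]
force: [0.3, 9.2, 1.3]
opening: 17.5
grip_force: 39.8
```

servo_tool:
  deltas: "0 0 0 -0.1 0 0 0.1;0 0 0 -0.1 0 0 0.1"

```text
time: 10.52
tool_pos: [491.6, 53.8, 61.1]
ee_rot: [180.0, -0.2, 78.5]
force: [0.8, 10.7, 0.8]
opening: 18.0
grip_force: 39.8
```

servo_tool:
  deltas: "0 0 0 -0.1 0 0 0.1;0 0 0 -0.1 0 0 0.1"

```text
time: 10.68
tool_pos: [491.6, 53.7, 61.2]
ee_rot: [179.9, -0.3, 78.4]
force: [0.9, 13.6, 1.4]
opening: 18.0
grip_force: 39.8
```

servo_tool:
  deltas: "0 0 0 0.15 0 0.1 0.1;0 0 0 0.15 0 0.3 0.1;0 0 0 0.15 0 0.5 0.1;0 0 0 0.15 0 0.5 0.1"

```text
time: 11.02
tool_pos: [492.8, 54.4, 56.6]
ee_rot: [179.8, -0.2, 78.5]
force: [0.8, 10.6, 4.0]
opening: 18.2
grip_force: 39.8
```

servo_tool:
  deltas: "0 0 0 0 0 0.1 0.1;0 0 0 0 0 0.2 0.1;0 0 0 0 0 0.2 0.1"

```text
time: 11.27
tool_pos: [493.0, 54.3, 54.8]
ee_rot: [179.8, -0.2, 78.5]
force: [1.3, 10.1, 4.3]
opening: 18.0
grip_force: 39.8
```

servo_tool:
  deltas: "0 0 0 0 0 0.1 0.1;0 0 0 0 0 0.2 0.1;0 0 0 0 0 0.2 0.1"

```text
time: 11.52
tool_pos: [493.2, 54.3, 52.9]
ee_rot: [179.8, -0.2, 78.5]
force: [0.9, 10.2, 5.2]
opening: 17.7
grip_force: 39.8
```

servo_tool:
  deltas: "0 0 0 0 0 0.1 0.1;0 0 0 0 0 0.1 0.1"

```text
time: 11.68
tool_pos: [493.3, 54.3, 52.5]
ee_rot: [179.8, -0.2, 78.5]
force: [-0.4, 9.1, 8.9]
opening: 17.6
grip_force: 39.9
```

On the floor. Next I'll ease it forward to the lip.

servo_tool:
  deltas: "0 0 0 0.1 0 0 0.1;0 0 0 0.2 0 0 0.1;0 0 0 0.3 0 0 0.1;0 0 0 0.3 0 0 0.1"

```text
time: 12.02
tool_pos: [493.6, 56.0, 52.5]
ee_rot: [179.8, -0.1, 78.6]
force: [0.4, 3.1, 9.4]
opening: 17.7
grip_force: 39.9
```

servo_tool:
  deltas: "0 0 0 0.1 0 0 0.1;0 0 0 0.1 0 0 0.1"

```text
time: 12.18
tool_pos: [493.8, 56.9, 52.5]
ee_rot: [179.8, -0.1, 78.6]
force: [-0.4, 3.5, 9.2]
opening: 17.8
grip_force: 39.9
```

servo_tool:
  deltas: "0 0 0 0 0 -0.05 0.4;0 0 0 0 0 -0.05 0.4;0 0 0 0 0 -0.05 0.4;0 0 0 0 0 -0.05 0.4"

```text
time: 12.52
tool_pos: [491.4, 56.2, 51.0]
ee_rot: [-180.0, 0.0, 78.6]
force: [0.6, 0.4, 0.2]
opening: 36.2
grip_force: 0.0
```

servo_tool:
  deltas: "0 0 0 0 0 -2 0.4;0 0 0 0 0 -5 0.4;0 0 0 0 0 -9 0.4;0 0 0 -4 0 -12 0.4;0 0 0 -8 0 -14 0.4;0 0 0 -12 0 -14 0.4;0 0 0 -15 0 -14 0.4;0 0 0 -15 0 -14 0.4"

```text
time: 13.18
tool_pos: [461.0, -96.2, 191.6]
ee_rot: [179.9, 0.2, 78.3]
force: [0.1, 0.3, 0.3]
opening: 36.7
grip_force: 0.0
```

```bash
python3 -c "
from h import *
shot('w5')
p,d,K,T=load('w5.npz');C=cloud(d,K,T)
e=np.array([np.cos(np.radians(78.6)),np.sin(np.radians(78.6))])
H,S,V=[x.astype(int) for x in cv2.split(cv2.cvtColor(p,cv2.COLOR_BGR2HSV))]
for c,m,z in (('blue',(abs(H-110)<14)&(S>120),88),('red',((H<6)|(H>174))&(S>120),65),('orange',(H>8)&(H<22)&(S>120),36)):
    n,l,st,ce=cv2.connectedComponentsWithStats(m.astype(np.uint8))
    for i in range(1,n):
        if st[i,4]>15 and st[i,1]<290:
            q=C[l==i];print(c,st[i].tolist(),'med',np.median(q,0).round(1),'axial',((np.median(q,0)[:2]-[505.5,124.7])@e).round(1))
q=C[:260,250:450].reshape(-1,3);q=q[(q[:,2]>60)&(q[:,2]<75)];a=(q[:,:2]-[505.5,124.7])@e;b=(q[:,:2]-[494.8,75])@[e[1],-e[0]]
k=(abs(b)<14)
for lo in range(-140,40,15):
    w=k&(a>lo)&(a<=lo+15)
    if w.sum()>5: print(lo,w.sum(),np.percentile(q[w,2],[5,50,95]).round(1),np.percentile(b[w],[2,98]).round(1),a[w].min().round(1),a[w].max().round(1))
cv2.imwrite('pics/w5c.png',cv2.resize(p[0:300,240:440],None,fx=2,fy=2,interpolation=3))
"
```

```text
[461.  -96.2 191.6] [179.94   0.23  78.28] 13.1833
blue [281, 156, 70, 18, 1088] med [471.  -43.   86.7] axial -171.3
red [306, 103, 19, 17, 305] med [478.4  -6.4  65.6] axial -133.9
-140 573 [63.1 65.3 67.8] [-9.8  9.4] -140.0 -125.0
-125 565 [66.2 67.4 68.6] [-8.   9.2] -125.0 -110.0
-110 579 [66.1 67.4 68.7] [-7.9  9.2] -109.7 -95.1
-95 600 [66.2 67.4 68.7] [-8.3  9.2] -95.0 -80.0
-80 637 [66.1 67.5 68.7] [-8.1  9.1] -80.0 -65.0
-65 147 [66.2 67.4 68.6] [-8.   9.8] -64.9 -61.6
```

View pics/w5c.png

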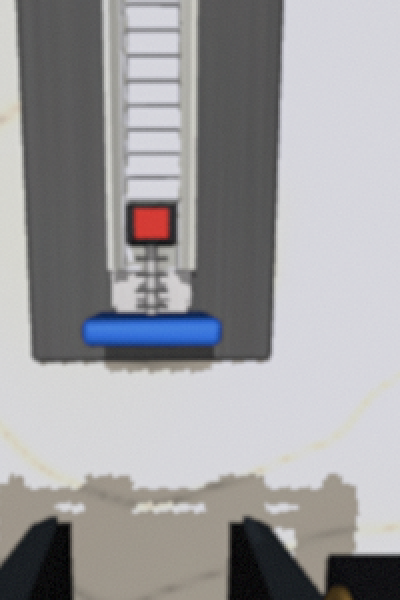

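The view shows the strip between the walls with the red follower at crop (151,223) against its tail, and the blue tab at (151,330). The strip top measures 67.4 (68 expected if seated) and is level. I'll check the nose half in the top view while closing the fingers and lowering behind the tab.

servo_tool:
  deltas: "0 0 0 0 0 3 0;0 0 0 0 0 6 0;0 0 0 0 0 9 0;0 0 0 0 0 12 0;0 0 0 0 0 13.5 0;0 0 0 0 0 13.5 0;0 0 0 0 0 13.5 0"

```text
time: 13.82
tool_pos: [461.9, -89.6, 55.4]
ee_rot: [-179.9, -0.0, 78.7]
force: [0.3, -0.8, 0.8]
opening: 0.1
grip_force: 0.0
```

```bash
python3 -c "
from h import *
from cell import imaging
e=np.array([np.cos(np.radians(78.6)),np.sin(np.radians(78.6))])
for n in('top','scene'):
    p,d=imaging.read_camera(n);m=imaging.camera_model(n);C=cloud(d,m['intrinsics'],m['cam_to_world']).reshape(-1,3)
    a=(C[:,:2]-[505.5,124.7])@e;b=(C[:,:2]-[494.8,75])@[e[1],-e[0]];k=(abs(b)<7)&(C[:,2]>55)&(C[:,2]<80)
    for lo in range(-130,10,20):
        w=k&(a>lo)&(a<=lo+20)
        if w.sum()>3: print(n,lo,w.sum(),np.percentile(C[w,2],[10,50,90]).round(1),a[w].max().round(1))
go(460,-96,55,yaw=78.6)
"
```

```text
top -130 24 [64.8 66.9 68.7] -110.1
top -110 55 [63.6 66.2 69.2] -90.1
top -90 53 [63.5 66.3 69.3] -70.7
top -70 55 [62.8 66.6 69.8] -50.1
top -50 53 [62.9 66.4 69. ] -30.2
top -30 53 [63.3 66.9 68.9] -10.1
scene -130 20 [67.2 69.  71.2] -111.3
scene -110 29 [65.2 68.4 70.2] -90.1
scene -90 31 [65.4 68.3 70.3] -70.5
scene -70 29 [66.  68.6 71.4] -50.7
scene -50 28 [66.3 68.2 70.7] -31.6
scene -30 26 [66.2 68.8 71.8] -11.9
scene -10 7 [65.2 65.9 69.1] -4.5
[0.002, -0.0, 0.001, -0.635, -0.213, 0.209] from [463.3 -90.2  57.1] [179.89  -0.    78.64] 13.92
```

servo_tool:
  deltas: "0 0 0 0.8 -0.1 0 0;0 0 0 1.6 -0.2 0 0;0 0 0 2.3 -0.2 0 0;0 0 0 2.6 -0.2 0 0;0 0 0 2.9 -0.2 0 0;0 0 0 3.2 -0.2 0 0;0 0 0 3.5 -0.2 0 0;0 0 0 3.8 -0.2 0 0"

```text
time: 14.58
tool_pos: [468.1, -52.9, 56.4]
ee_rot: [180.0, 0.0, 78.6]
force: [-0.8, -4.6, 3.9]
opening: 0.6
grip_force: 2.2
```

servo_tool:
  deltas: "0 0 0 0.4 0 0 0;0 0 0 0.8 0 0 0;0 0 0 1.2 0 0 0;0 0 0 1.6 0 0 0;0 0 0 2 0 0 0;0 0 0 2.4 0 0 0;0 0 0 2.8 0 0 0;0 0 0 3.2 0 0 0"

```text
time: 15.25
tool_pos: [474.5, -21.0, 56.2]
ee_rot: [180.0, -0.0, 78.6]
force: [0.1, -4.8, 3.4]
opening: -0.0
grip_force: 2.3
```

servo_tool:
  deltas: "0 0 0 0.4 0 0 0;0 0 0 0.8 0 0 0;0 0 0 1.2 0 0 0;0 0 0 1.6 0 0 0;0 0 0 2 0 0 0;0 0 0 2.4 0 0 0;0 0 0 2.8 0 0 0;0 0 0 3.2 0 0 0"

```text
time: 15.92
tool_pos: [480.6, 10.3, 56.1]
ee_rot: [180.0, -0.0, 78.6]
force: [0.7, -4.9, 3.5]
opening: 0.0
grip_force: 2.3
```

servo_tool:
  deltas: "0 0 0 0.4 0 0 0;0 0 0 0.8 0 0 0;0 0 0 1.2 0 0 0;0 0 0 1.6 0 0 0;0 0 0 2 0 0 0;0 0 0 2.4 0 0 0;0 0 0 2.8 0 0 0;0 0 0 3.2 0 0 0"

```text
time: 16.58
tool_pos: [487.0, 41.6, 56.2]
ee_rot: [180.0, -0.0, 78.6]
force: [2.0, -5.3, 2.9]
opening: 0.6
grip_force: 2.3
```

servo_tool:
  deltas: "0 0 0 0.3 0 0 0;0 0 0 0.6 0 0 0;0 0 0 0.9 0 0 0;0 0 0 1.2 0 0 0;0 0 0 1.5 0 0 0;0 0 0 1.7 0 0 0;0 0 0 1.7 0 0 0"

```text
time: 17.17
tool_pos: [489.8, 58.7, 55.9]
ee_rot: [-179.9, -0.0, 78.6]
force: [-0.0, -1.2, -0.2]
opening: 0.3
grip_force: 0.4
```

servo_tool:
  deltas: "0 0 0 0.2 0 0 0;0 0 0 0.4 0 0 0;0 0 0 0.6 0 0 0;0 0 0 0.8 0 0 0;0 0 0 0.9 0 0 0"

```text
time: 17.58
tool_pos: [491.3, 67.0, 55.9]
ee_rot: [-179.9, 0.0, 78.6]
force: [0.5, -3.8, 0.4]
opening: 0.6
grip_force: 2.1
```

servo_tool:
  deltas: "0 0 0 0.1 0 0 0;0 0 0 0.2 0 0 0;0 0 0 0.3 0 0 0;0 0 0 0.3 0 0 0"

```text
time: 17.92
tool_pos: [491.9, 69.9, 55.9]
ee_rot: [-179.9, 0.0, 78.6]
force: [-1.3, -2.5, -1.2]
opening: 0.8
grip_force: 1.6
```

servo_tool:
  deltas: "0 0 0 0.1 0 0 0;0 0 0 0.2 0 0 0"

```text
time: 18.08
tool_pos: [492.2, 71.5, 55.9]
ee_rot: [-179.9, 0.0, 78.6]
force: [-2.3, -9.5, -0.1]
opening: 0.6
grip_force: 5.0
```

servo_tool:
  deltas: "0 0 0 0.1 0 0 0;0 0 0 0.1 0 0 0"

```text
time: 18.25
tool_pos: [492.2, 71.5, 55.9]
ee_rot: [-179.9, 0.2, 78.7]
force: [-1.1, -8.4, -0.5]
opening: 0.5
grip_force: 4.6
```

servo_tool:
  deltas: "0 0 0 0.1 0 0 0;0 0 0 0.15 0 0 0;0 0 0 0.15 0 0 0"

```text
time: 18.5
tool_pos: [492.2, 71.5, 56.0]
ee_rot: [-179.9, 0.3, 78.7]
force: [-1.9, -14.7, 0.3]
opening: 0.6
grip_force: 7.4
```

Hard stop at 15 N. The tab's outer face should be 97 mm from the head front at home, and it measures about 97 (axial −39 against +58), so the rail is home. Backing off and verifying.

servo_tool:
  deltas: "0 0 0 -0.5 0 0 0;0 0 0 -1.5 0 0 0;0 0 0 -3 0 0 0;0 0 0 -5 0 -1 0;0 0 0 -7 0 -4 0;0 0 0 -9 0 -7 0;0 0 0 -12 0 -10 0;0 0 0 -14 0 -12 0"

```text
time: 19.17
tool_pos: [466.7, -64.4, 179.2]
ee_rot: [179.7, -0.1, 78.6]
force: [1.2, -1.0, 0.8]
opening: 0.6
grip_force: 0.0
```

servo_tool:
  deltas: "0 0 0 0 0 0 0;0 0 0 0 0 0 0;0 0 0 0 0 0 0"

```text
time: 19.42
tool_pos: [465.3, -62.4, 175.5]
ee_rot: [-180.0, -0.1, 78.6]
force: [-0.7, -0.1, 0.3]
opening: 0.4
grip_force: 0.0
```

```bash
python3 -c "
from h import *
shot('w6')
p,d,K,T=load('w6.npz');C=cloud(d,K,T)
e=np.array([np.cos(np.radians(78.6)),np.sin(np.radians(78.6))])
H,S,V=[x.astype(int) for x in cv2.split(cv2.cvtColor(p,cv2.COLOR_BGR2HSV))]
for c,m in (('blue',(abs(H-110)<14)&(S>120)),('red',((H<6)|(H>174))&(S>120)),('orange',(H>8)&(H<22)&(S>120))):
    n,l,st,ce=cv2.connectedComponentsWithStats(m.astype(np.uint8))
    for i in range(1,n):
        if st[i,4]>15 and st[i,1]<290:
            q=np.median(C[l==i],0);print(c,st[i].tolist(),'med',q.round(1),'axial',((q[:2]-[505.5,124.7])@e).round(1))
cv2.imwrite('pics/w6c.png',cv2.resize(p[0:300,220:420],None,fx=2,fy=2,interpolation=3))
from cell import imaging
p,d=imaging.read_camera('top');q0=np.load('top0.npz')['p']
df=cv2.absdiff(p,q0).max(2)>40
for n,(a,b,c,f) in dict(stub=(352,268,392,297),tub=(245,118,342,195),jar=(135,165,182,208),scraper=(435,295,507,367)).items(): print(n,df[b:f,a:c].sum())
"
```

```text
[465.3 -62.4 175.5] [-1.7995e+02 -7.0000e-02  7.8570e+01] 19.4167
blue [282, 0, 77, 29, 1971] med [497.1  88.3  59.4] axial -37.3
stub 67
tub 0
jar 0
scraper 0
```

View pics/w6c.png

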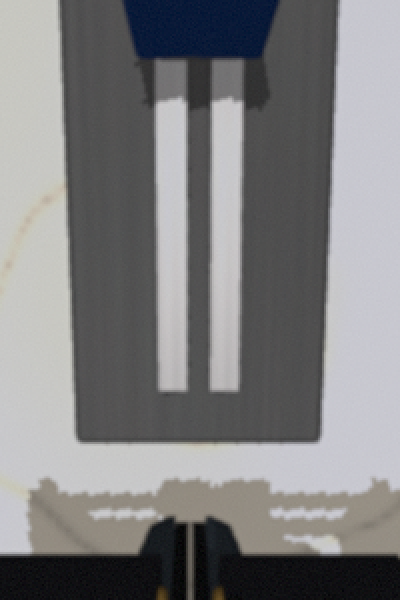

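The crop shows the blue tab (outer face at axial −37, down from about −176) standing far in, with the runners clear behind it: the rail is home. I'll check the stub, then hand in.

```bash
python3 -c "
from h import *
from cell import imaging,job
p,d=imaging.read_camera('scene');m=imaging.camera_model('scene');C=cloud(d,m['intrinsics'],m['cam_to_world'])
q=C[255:296,228:265].reshape(-1,3);q=q[(q[:,2]>28)&(q[:,2]<50)];r=rect(q);print('stub',r)
if np.hypot(*(r[0]-[486.2,-263.6]))<8: print(job.sign_off())
"
```

```text
stub (array([ 487.1, -263.6]), array([57.5, 21.8]), -83.6)
the job is handed in; nothing more can be done
None
```

The full strip is loaded flat in the rail between follower and lip, the rail is pushed home (about 15 N at the stop) and released, the tub, jar, scraper and stub stayed where they were, and the job was handed in after about 19.5 s of robot time.

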